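# Load the rubbing block into its bench holder

## Robot

A 6-joint arm with a two-finger parallel gripper is mounted at the origin on a cart in front of the work surface, level with it; the furniture and walls round the work are solid. World frame = base frame: x ahead of the robot, y to its left, z up, the work surface at z = 0. Lengths are in m, angles in rad, forces in N, time in s.
With the tool pointing down it reaches from about 0.25 to 0.775 m from the base axis. Payload 4 kg.
Tool frame: the origin (TCP) lies at the very end of the fingers, on their centre line; the grasp point (between the pads) lies 19 mm behind it; z points along the fingers, y is the line along which they close (so a half turn about z gives the same grasp; the last joint's range is limited). The gripper opens to 94 mm and grips with 3 to 60 N. Pads are 16 mm wide; open, the fingers measure 119 mm over their backs; the gripper's body (75 mm by 177 mm) begins 78 mm behind the grasp point.
Start: joints at [1.239, 0.087, 1.371, -0, 1.684, -0.103], TCP at [0.125, 0.536, 0.206] pointing down, gripper open.
Joint ranges: [-3.1, 3.1], [-0.76, 2.03], [0.27, 2.55], [-1.08, 4.22], [0.17, 2.65], [-2.57, 2.57]. Speed limits (rad/s): [2.79, 2.79, 3.14, 3.14, 3.14, 3.14].

## Interface

Orientations are given as [roll, pitch, yaw] about the fixed x, y, z axes, in that order (R = Rz(yaw) Ry(pitch) Rx(roll)).
In Python, from bench import robot gives the robot as it stands. The module is installed in compiled form; this text tells all that it offers.
- The arm moves only by the tool move_arm, never from a script. Its argument "deltas" is one flat list of numbers, 7 for each row, row after row: the turn, a rotation vector about the tool's x, y, z in rad, then the shift along the tool's x, y, z in cm, then the closure, from -1 (fully open) to 1 (shut). A call has 1 to 8 rows; each row is the pose to reach, as a shift and turn from the pose commanded when the call began, along the tool's axes at that moment; what a row does not reach only later rows make up. A row lasts 1/10 s, in which the tool goes at most 50 mm and 8.59 degrees, less where a joint would pass 70% of its speed; a pose out of reach is approached as far as the arm can. A call with a gripper value outside its range is refused whole. The fingers move at their own pace and stop on an object; the grip force is fixed at half the most. Time passes only in rows, so rows that repeat a pose let the fingers close. It gives the time, the measured TCP pose, the force, the opening and the grip force at its end, in the units of the state.
- robot.get_obs(): the state, without advancing time (a new reading comes with each control period).
- robot.snapshot(name): name is "scene" or "side" or "wrist"; returns a dict with "image" (480x640x3 uint8, red, green, blue), "depth" (480x640 float32, m along the optical axis (not along the pixel's ray), 0 where there is no reading), "fov_y" (degrees; the focal length in pixels is half the picture's height over the tangent of half this angle, whatever the lens; pixels are square), "cx", "cy" (the principal point, pixels), "origin" and "orientation" of the camera in the world; the wrist camera has in their place "T_tool_cam" (4x4, takes a point from camera to tool coordinates, whose origin is the TCP and whose axes are the flange's). Camera axes: x right, y up, looking along -z (the intrinsics and any distortion apply to the point x, -y, -z); pixel columns grow to the right and rows downward; lengths in m; the calibration is good to about 2 mm. The wrist camera is an equidistant fisheye: a pixel r from the principal point sees the ray r / f radians off the axis. A picture is of the moment at which its call begins: read the wrist's pose just before it.
- robot.close_job(): hands the job in; it is judged then, once.
The state is a dict: "time": time; "joint_positions": joint angles; "qvel": joint speeds; "joint_torque": joint torques, N m; "tool_pos": TCP position; "ee_rot": TCP orientation; "wrist_force": force on the tool from outside, world axes, zero at the start; "wrist_torque": the same for the moment, N m; "width": finger opening in m; "finger_force": force on a finger pad.
Only numpy, scipy, OpenCV 4.12 (cv2) and the standard library are available. Lean on these libraries where they do the work, as an engineer would, in place of code of your own. Each camera call takes 0.05 s, during which the arm holds its last target. There are 200 camera calls.

## Task

Load the grainy dark-red rubbing block into the blue bench holder: tip it, put one end in under the steel lip, then lower the other end behind the low stop so that the block lies flat on the holder's bed, and let go. Leave the polishing bar and the brown wood block where they lie.

Things in the scene. Friction and masses are not known exactly. Their poses are not given: they have to be found in the camera images.
- rub_block_mid (a point): Centre (13.5 mm above its underside) of the grainy dark-red straight-edged rubbing block, 36 (its x) x 90 (y) x 27 (z) mm, 0.08 kg, lying flat; grasp across its 36 mm width. Either end may go under the lip. Level, it fits neither past the lip nor over the stop; tipped 18 degrees, low end under the lip, it goes in with its middle over the bed's centre, and can then be levelled there.
- holder_bed (a point): Centre of the bed, 8 mm above the bench, of a fixed blue holder. Its +y points to the lip end. mm in its axes: cavity y -53 to 53, x -26 to 26; over y 23 to 53 a steel lip, underside z 40, 6 thick, with side cheeks and end wall under it; at y -53 a stop 18 high with side wings as high, y -63 to -38. Sides open for fingers at y -38 to 23. Base 80 x 156. A hose and strap hang at the left.
- polish_bar: A smooth, brighter orange-red polishing bar with a worn, sagging top, 43 x 106 x 33 mm, origin at the centre of its underside; too long for the holder; to be left alone.
- brown_block: A dark brown wood block 45 x 76 x 30 mm, origin at the centre of its underside; to be left alone.

How it is judged:
On the way:
1. the red block is tipped by more than 8 degrees with its low end in under the lip and its middle above the bed (within 25 mm of its centre seen from above, under 50 mm high) (angle between rub_block_mid's own z axis and vertical above 0.14 rad and horizontal distance between rub_block_mid and holder_bed below 0.025 m and z of rub_block_mid in the frame of holder_bed below 0.05 m), for 0.1 s.
At the end, for the whole second after the job is handed in: the red block rests released in the holder, one end under the lip, the other behind the stop: its middle within 16 mm of the bed's centre seen from above and under 18.5 mm above the bed (13.5 when flat), tilted less than 8 degrees, along the holder within 12 degrees, at rest (angle between rub_block_mid's own z axis and vertical below 0.14 rad and z of rub_block_mid in the frame of holder_bed below 0.0185 m and horizontal distance between rub_block_mid and holder_bed below 0.016 m and angle between the y axis of rub_block_mid and the y axis of holder_bed, either way round below 0.21 rad and linear speed of rub_block below 0.02 m/s); the robot touches nothing.
It fails at once if the polishing bar is moved by more than 30 mm (distance of polish_bar from where it was at the start of the episode above 0.03 m).
It fails at once if the brown wood block is moved by more than 30 mm (distance of brown_block from where it was at the start of the episode above 0.03 m).
It also fails if it takes over 42 s, if anything falls off the work surface, if the arm or the gripper's body presses on something with over 40 N, if the wrist force passes 120 N, or if a joint passes its speed limit or range.

## Working session

There is one attempt and no reset: what is moved stays moved. The work goes in short steps, Python scripts to look and compute and a tool call to move; the robot and the scene stay as the last step left them, time stands still between calls to the robot, and variables do not carry over. Pictures are saved under pics/ and viewed, at most 10 in all, crops included, and the job is handed in when it is done.

Besides the shell and the picture viewer there is one more tool, called after ">>>" by a JSON object that holds its "op" and its "data", one argument or row to a line. move_arm: Moves the arm, as the interface text tells. Its arguments: {"type":"object","properties":{"deltas":{"type":"array","items":{"type":"number"}}},"required":["deltas"]}

```bash
mkdir -p pics
cat > h.py <<'E'
import numpy as np, cv2
from scipy.spatial.transform import Rotation as R
from bench import robot
def pts(s):
    h,w=s["depth"].shape; f=h/2/np.tan(np.radians(s["fov_y"])/2)
    u,v=np.meshgrid(np.arange(w),np.arange(h)); d=s["depth"]
    c=np.stack([(u-s["cx"])/f*d,-(v-s["cy"])/f*d,-d],-1)
    o=np.array(s["orientation"]); M=R.from_euler('xyz',o).as_matrix() if o.shape==(3,) else o
    return c@M.T+np.array(s["origin"])
E
python3 - <<'E'
from h import *
for n in("scene","side"):
    s=robot.snapshot(n); cv2.imwrite(f"pics/{n}0.png",s["image"][...,::-1]); np.savez(f"{n}0.npz",**s)
    print(n,s["fov_y"],s["cx"],s["cy"],s["origin"],s["orientation"])
print(robot.get_obs())
E
```

```text
scene 57.88094371374384 316.65715386709707 243.7463209062454 [0.22361378 0.51755982 0.51646611] [ 0.97298004 -0.01428663 -2.68480619]
side 55.70393208326995 320.1489697678036 235.78154687729446 [0.56843297 0.60601756 0.49058543] [1.02084425 0.02164559 3.12427809]
{'time': 0.1, 'joint_positions': array([ 1.23891674e+00,  8.78694939e-02,  1.37205796e+00,  2.49369298e-05,
        1.68357503e+00, -1.03112975e-01]), 'qvel': array([ 0.00169916, -0.00071963, -0.00331727,  0.00113769, -0.00056004,
        0.00072363]), 'joint_torque': array([ 2.34534316e-03, -3.41256344e+01, -3.03300512e+01,  7.20806862e-02,
        3.05096002e-02, -1.05611448e-04]), 'tool_pos': array([0.12457587, 0.5352229 , 0.20445045]), 'ee_rot': array([-3.13969551e+00, -2.21232038e-04,  2.91282862e+00]), 'wrist_force': array([0.62697076, 0.07988506, 0.55869554]), 'wrist_torque': array([0.07049227, 0.00490563, 0.03766705]), 'finger_force': 0.0, 'width': 0.09436304105684623}
```

View pics/scene0.png

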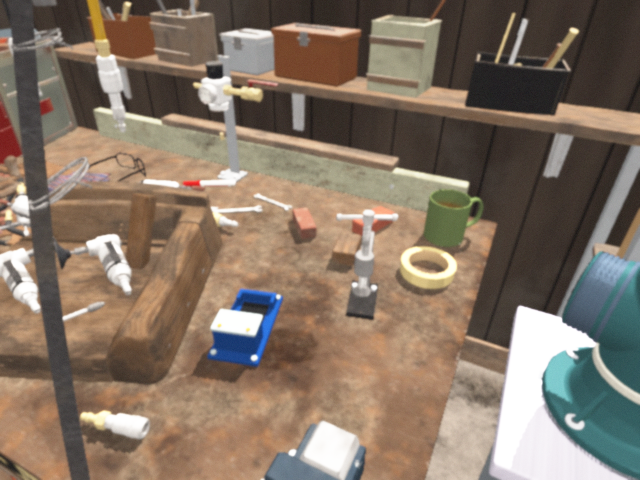

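View pics/side0.png

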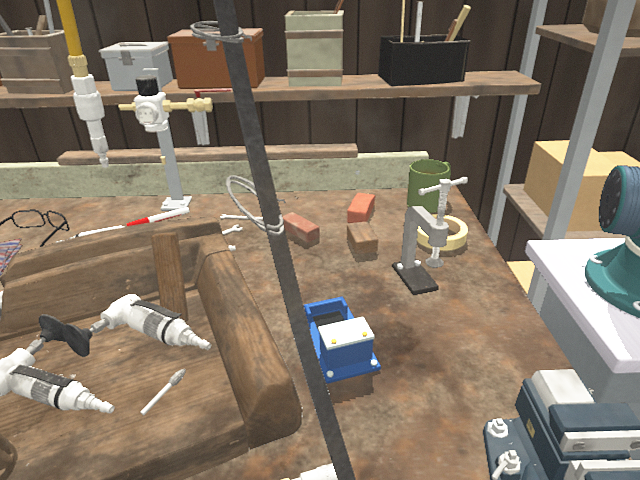

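The scene view shows the holder at about (245,327), with the lip towards the camera. The dark grainy block is at (304,224), the orange-red bar at (372,221) and the brown block at (347,248). In the side view the holder is at (342,340), the red block at (300,229), the bar at (361,207) and the brown block at (362,240).

Run:
```python
from h import *
for n,blk,hold in(("scene",(304,224),(245,327)),("side",(300,229),(342,340))):
    s=dict(np.load(f"{n}0.npz")); P=pts(s); im=s["image"]; hsv=cv2.cvtColor(im,cv2.COLOR_RGB2HSV)
    print(n,"table",P[300 if n=="scene" else 420,420].round(3))
    m=((hsv[...,0]<12)|(hsv[...,0]>172))&(hsv[...,1]>90)
    box=np.zeros(m.shape,bool);box[blk[1]-25:blk[1]+25,blk[0]-28:blk[0]+28]=1
    for lo,hi in((.022,.035),(.005,.03)):
        k=m&box&(P[...,2]>lo)&(P[...,2]<hi)&(s["depth"]>0)
        q=P[k]; print("red",lo,len(q),q.mean(0).round(4),[ (tuple(np.round(a,4)) if isinstance(a,tuple) else round(a,1)) for a in cv2.minAreaRect(q[:,:2].astype(np.float32))], np.percentile(q[:,2],[5,50,95]).round(4))
        # robust
    b=(hsv[...,0]>100)&(hsv[...,0]<130)&(hsv[...,1]>150)&(s["depth"]>0)
    box[:]=0;box[hold[1]-55:hold[1]+60,hold[0]-60:hold[0]+60]=1;b&=box
    q=P[b]; print("blue",len(q),cv2.minAreaRect(q[:,:2].astype(np.float32)))
    c=(hsv[...,1]<60)&(hsv[...,2]>150)&box&(P[...,2]>.04)&(P[...,2]<.065); q=P[c]
    if len(q)>5: print("lip",len(q),q.mean(0),cv2.minAreaRect(q[:,:2].astype(np.float32)))
    crop=cv2.resize(im[blk[1]-50:blk[1]+50,blk[0]-40:blk[0]+93],(532,400),interpolation=2);cr2=cv2.resize(im[hold[1]-65:hold[1]+65,hold[0]-66:hold[0]+67],(400,400))
    cv2.imwrite(f"pics/{n}c.png",np.hstack([cr2,crop[:,:400]])[...,::-1])
```

```text
scene table [ 0.309 -0.091  0.   ]
red 0.022 324 [ 0.6035 -0.2077  0.0253] [(np.float64(0.6065), np.float64(-0.2112)), (np.float64(0.0349), np.float64(0.0894)), 42.1] [0.0234 0.0255 0.0269]
red 0.005 480 [ 0.5998 -0.2006  0.0215] [(np.float64(0.6063), np.float64(-0.2106)), (np.float64(0.0353), np.float64(0.0905)), 42.1] [0.0077 0.0247 0.0268]
blue 2170 ((0.543495237827301, 0.10576961189508438), (0.077855184674263, 0.15045778453350067), 15.809686660766602)
lip 1011 [0.53212755 0.14568624 0.05278835] ((0.5340211391448975, 0.14317253232002258), (0.06863806396722794, 0.045309968292713165), 15.433197021484375)
side table [0.449 0.248 0.   ]
red 0.022 355 [ 0.6045 -0.2055  0.0261] [(np.float64(0.6078), np.float64(-0.2115)), (np.float64(0.0352), np.float64(0.0905)), 40.7] [0.0233 0.0263 0.028 ]
red 0.005 498 [ 0.6053 -0.2018  0.0224] [(np.float64(0.6078), np.float64(-0.2108)), (np.float64(0.0358), np.float64(0.0917)), 41.5] [0.0077 0.0257 0.0278]
blue 295 ((0.5446613430976868, 0.1113569363951683), (0.0782482698559761, 0.1414235532283783), 15.737865447998047)
lip 1149 [0.53568103 0.14727345 0.05391431] ((0.5637818574905396, 0.16801519691944122), (0.14801067113876343, 0.0634901225566864), 38.50891876220703)
```

View pics/scenec.png

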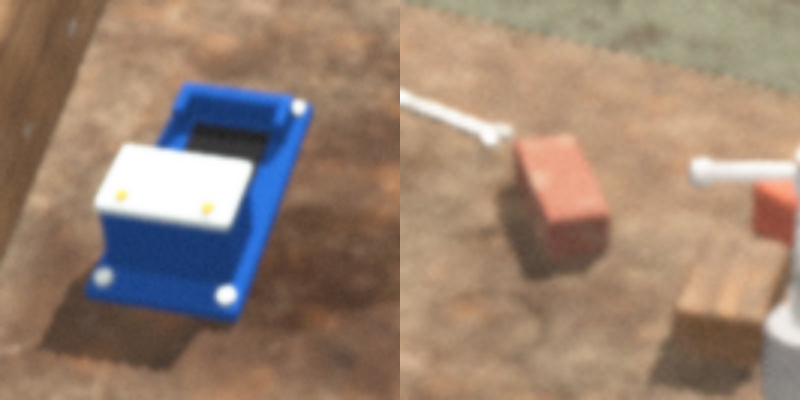

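The crops confirm it. The holder's lip is at its +y end, at world (0.533,0.144). The dark block lies free at (0.607,-0.211) with its width axis at 42°. I'll check obstacle heights around both before moving.

Run:
```python
from h import *
A=[]
for n in("scene","side"):
    s=dict(np.load(f"{n}0.npz")); P=pts(s); A.append(P[s["depth"]>0])
    for p in ([(40,200),(55,330),(70,440),(145,330),(215,95),(366,225),(372,240),(440,220)] if n=="scene" else [(240,60),(265,170),(300,310),(335,440),(250,330),(430,215),(445,190)]): print(n,p,P[p[1],p[0]].round(3))
A=np.vstack(A); A=A[(A[:,2]<.6)]
g=np.full((22,20),np.nan)
i=((A[:,0]-.1)//.05).astype(int); j=((A[:,1]+.5)//.05).astype(int)
ok=(i>=0)&(i<20)&(j>=0)&(j<22)
g=np.full((22,20),-1.)
np.maximum.at(g,(j[ok],i[ok]),A[ok,2])
print("rows y from .55 down; cols x .10.. step .05; cm")
for r in range(21,-1,-1): print(f"{-.5+.05*r:5.2f}"," ".join("%3d"%round(v*100) for v in g[r]))
```

```text
scene (40, 200) [0.593 0.318 0.327]
scene (55, 330) [0.574 0.36  0.212]
scene (70, 440) [0.546 0.402 0.111]
scene (145, 330) [0.611 0.241 0.087]
scene (215, 95) [ 0.881 -0.297  0.233]
scene (366, 225) [0.385 0.023 0.198]
scene (372, 240) [ 0.391 -0.033  0.138]
scene (440, 220) [ 0.327 -0.277  0.062]
side (240, 60) [0.62  0.272 0.431]
side (265, 170) [0.606 0.3   0.36 ]
side (300, 310) [0.584 0.341 0.262]
side (335, 440) [0.56  0.381 0.161]
side (250, 330) [0.659 0.174 0.088]
side (430, 215) [ 0.391 -0.022  0.138]
side (445, 190) [0.387 0.024 0.205]
rows y from .55 down; cols x .10.. step .05; cm
 0.55 -100 -100 -100 -100 -100 -100 -100 -100 -100 -100 -100 -100 -100 -100 -100 -100 -100 -100 -100 -100
 0.50 -100 -100 -100 -100 -100 -100 -100 -100 -100 -100 -100 -100 -100 -100 -100 -100 -100 -100 -100 -100
 0.45 -100 -100 -100 -100 -100 -100 -100 -100 -100 -100 -100 -100 -100 -100 -100 -100 -100 -100 -100 -100
 0.40 -100 -100 -100 -100  13 -100 -100 -100  12  12   0   0   0 -16 -16 -100 -100 -100 -100 -100
 0.35 -100 -100 -100  13  13  13 -100   0  15  26   0   0   0   0   0 -100 -100 -
[... 825 characters left out ...]
   0   3   3   3   0   3   3   0   0   0   2   5 -100 -100 -100 -100 -100 -100
-0.20   0   0   0   3   2   3   0   3   3   3   3   0   0   1   1   0 -100   2   3   3
-0.25 -100 -100   0   3   3   3   0   3   4   3   3   0   1   1   0   0   2   3   3   3
-0.30 -79 -79   0  10  10  10   3   3   3   0   3   1   1   1   0  26  26   2   0   0
-0.35 -79 -79   0  10  10  10   3   3   0   0   0   0  27  27  27  30  30  25   0   0
-0.40 -79 -79   0  10  10   8   9  11  11  11  11  11  11  11  11  31  31  11  11  11
-0.45 -79 -79   0   0   9   9   9  11  11  11  11  11  11  11  11  11  11  11  11  11
-0.50 -79 -79 -79 -100 -100 -100 -100 -100 -100 -100 -100 -100 -100 -100 -100 -100 -100 -100 -100 -100
```

```bash
cat >> h.py <<'E'
def pose(p,yang,tilt=0):
    """tool y at heading yang deg; tilt deg = tool +x side down"""
    a=np.radians(yang); y=np.array([np.cos(a),np.sin(a),0]); z=np.array([0,0,-1.]); x=np.cross(y,z)
    return np.array(p,float), R.from_matrix(np.stack([x,y,z],1))*R.from_rotvec([0,-np.radians(tilt),0])
def delta(a,b):
    Ra=a[1]; print("rot",(Ra.inv()*b[1]).as_rotvec().round(3),"cm",(Ra.inv().apply(b[0]-a[0])*100).round(2))
def cur():
    o=robot.get_obs(); return o["tool_pos"],R.from_euler('xyz',o["ee_rot"])
E
python3 -c "
from h import *
c=cur(); delta(c,pose([.49,.12,.27],15.8))"
```

```text
rot [-2.000e-03  1.000e-03  1.066e+00] cm [-45.01 -32.17  -6.5 ]
```

>>> {"op": "move_arm", "data": {
  "deltas": [0,0,0,0,0,-6.5,-1,0,0,0.15,-4,-3,-6.5,-1,0,0,0.3,-8,-6,-6.5,-1,0,0,0.45,-12,-9,-6.5,-1,0,0,0.6,-16,-12,-6.5,-1,0,0,0.75,-20,-15,-6.5,-1,0,0,0.9,-24,-18,-6.5,-1,0,0,1.066,-28,-21,-6.5,-1]
}}

```text
time: 0.9
tool_pos: [0.3491, 0.2675, 0.2701]
ee_rot: [-3.141, -0.0, 1.857]
wrist_force: [0.9, 0.5, 0.1]
width: 0.0937
finger_force: 0.0
```

```bash
python3 -c "
from h import *
c=cur(); print(robot.get_obs()['time']);delta(c,pose([.49,.12,.27],15.8))"
```

```text
0.9
rot [-0.   -0.    0.01] cm [-1.812e+01  9.360e+00  1.000e-02]
```

>>> {"op": "move_arm", "data": {
  "deltas": [0,0,0,-4,2,0,-1,0,0,0,-8,4,0,-1,0,0,0,-12,6,0,-1,0,0,0,-16,8,0,-1,0,0,0,-18,9.3,0,-1,0,0,0,-18,9.3,0,-1,0,0,0,-18,9.3,0,-1]
}}

```text
time: 1.6
tool_pos: [0.489, 0.1237, 0.2698]
ee_rot: [-3.14, -0.001, 1.862]
wrist_force: [-0.9, 0.5, -0.2]
width: 0.094
finger_force: 0.0
```

```bash
cat >> h.py <<'E'
def wpts(s,c):
    h,w=s["depth"].shape; f=h/2/np.tan(np.radians(s["fov_y"])/2)
    u,v=np.meshgrid(np.arange(w),np.arange(h)); a=(u-s["cx"])/f; b=(v-s["cy"])/f; r=np.hypot(a,b)+1e-9
    k=np.tan(np.minimum(r,1.5))/r; d=s["depth"]; q=np.stack([a*k*d,-b*k*d,-d],-1)
    T=np.array(s["T_tool_cam"]); return c[1].apply((q@T[:3,:3].T+T[:3,3]).reshape(-1,3)).reshape(h,w,3)+c[0]
E
python3 - <<'E'
from h import *
c=cur(); s=robot.snapshot("wrist"); cv2.imwrite("pics/w1.png",s["image"][...,::-1]); np.savez("w1.npz",p=c[0],q=c[1].as_quat(),**s)
print(c[0],s["fov_y"],s["cx"],s["cy"],s["T_tool_cam"])
E
```

```text
[0.48896516 0.12367781 0.26980531] 65.70646984690485 322.55584928568635 245.90635376046387 [[-9.68522347e-04  9.69962680e-01  2.43251849e-01  7.01566046e-02]
 [ 9.99999284e-01  7.68497365e-04  9.17188875e-04  9.47038995e-05]
 [ 7.02700573e-04  2.43252564e-01 -9.69962729e-01 -1.79613900e-01]
 [ 0.00000000e+00  0.00000000e+00  0.00000000e+00  1.00000000e+00]]
```

View pics/w1.png

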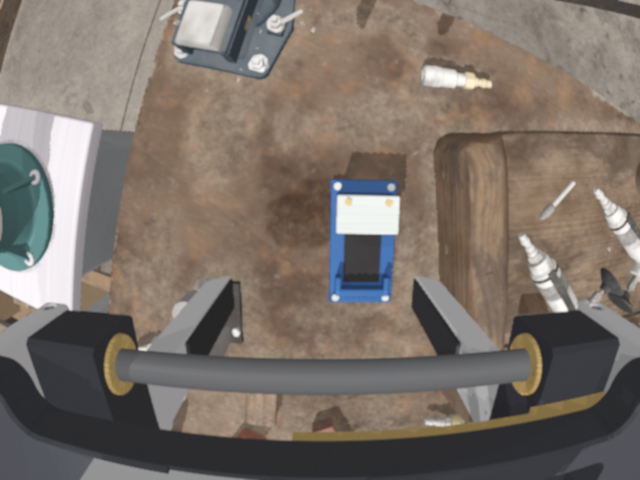

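The wrist view shows the whole holder at (330–400, 180–302): lip plate at (368,213), dark bed at (362,258), and the trough edge at column 435 and beyond. I'll measure it now.

Run:
```python
from h import *
s=dict(np.load("w1.npz")); c=(s["p"],R.from_quat(s["q"])); P=wpts(s,c); hsv=cv2.cvtColor(s["image"],cv2.COLOR_RGB2HSV)
box=np.zeros((480,640),bool);box[165:315,315:415]=1
b=(hsv[...,0]>100)&(hsv[...,0]<130)&(hsv[...,1]>130)&box
f=lambda q:cv2.minAreaRect(q[:,:2].astype(np.float32))
q=P[b];print("blue",len(q),np.percentile(q[:,2],[5,25,50,75,95]).round(4),f(q))
q=P[b&(P[...,2]<.014)];print("base",len(q),f(q))
q=P[box&(P[...,2]>.046)];print("lip",len(q),q.mean(0).round(4),q[:,2].max(),f(q))
d=(hsv[...,2]<70)&box&(P[...,2]>.003)&(P[...,2]<.013);d[:235]=0;q=P[d];print("bed",len(q),q.mean(0).round(4),f(q))
print("table",P[120,300],P[250,270])
# trough max height near body footprint
rc=f(P[b]); 
a=np.radians(15.8);X=np.array([np.cos(a),np.sin(a)]);Y=np.array([-X[1],X[0]])
S=np.vstack([pts(dict(np.load(n+"0.npz"))).reshape(-1,3) for n in("scene","side")]+[P.reshape(-1,3)])
r=(S[:,:2]-[.544,.103]);lx=r@X;ly=r@Y
for x0 in(.05,.06,.07,.08,.09,.1,.11):
    k=(lx>x0)&(lx<x0+.01)&(abs(ly)<.06)&(S[:,2]<.3); print(x0,np.percentile(S[k,2],[50,99]).round(3))
```

```text
blue 3028 [0.007  0.0079 0.0087 0.011  0.0265] ((0.539802074432373, 0.11699678003787994), (0.08430638164281845, 0.1859988570213318), 19.313732147216797)
base 2332 ((0.544894278049469, 0.10309159010648727), (0.07809673249721527, 0.15366679430007935), 16.13011932373047)
lip 2479 [0.5319 0.1442 0.0685] 0.4494905001337942 ((0.5207059979438782, 0.16221432387828827), (0.08182107657194138, 0.08464233577251434), 16.89383316040039)
bed 1494 [0.5504 0.0838 0.0086] ((0.5502796173095703, 0.08340224623680115), (0.04244861751794815, 0.05793481692671776), 16.035627365112305)
table [0.43029241 0.22357578 0.00070776] [ 4.38443865e-01  5.87831978e-02 -3.97898672e-04]
0.05 [-0.     0.002]
0.06 [-0.     0.002]
0.07 [-0.     0.002]
0.08 [-0.     0.002]
0.09 [0.017 0.07 ]
0.1 [0.058 0.089]
0.11 [0.088 0.095]
```

```bash
python3 -c "
from h import *
c=cur(); delta(c,pose([.607,-.211,.27],41.7))"
```

```text
rot [-0.001 -0.001 -0.435] cm [-3.551e+01  1.660e+00 -1.000e-02]
```

>>> {"op": "move_arm", "data": {
  "deltas": [0,0,-0.06,-4.5,0.2,0,-1,0,0,-0.12,-9,0.4,0,-1,0,0,-0.18,-13.5,0.6,0,-1,0,0,-0.24,-18,0.8,0,-1,0,0,-0.3,-22.5,1,0,-1,0,0,-0.36,-27,1.3,3,-1,0,0,-0.435,-31.5,1.5,6,-1,0,0,-0.435,-35.5,1.7,10,-0.3]
}}

```text
time: 2.45
tool_pos: [0.6054, -0.2016, 0.1815]
ee_rot: [3.14, 0.003, 2.301]
wrist_force: [1.0, 0.5, -0.5]
width: 0.089
finger_force: 0.0
```

>>> {"op": "move_arm", "data": {
  "deltas": [0,0,0,0,0,0,-0.3,0,0,0,0,0,0,-0.3,0,0,0,0,0,0,-0.3]
}}

```text
time: 2.75
tool_pos: [0.6049, -0.1995, 0.183]
ee_rot: [3.14, 0.002, 2.3]
wrist_force: [-0.1, -0.4, 0.2]
width: 0.0654
finger_force: 0.0
```

Run:
```python
from h import *
c=cur(); s=robot.snapshot("wrist"); cv2.imwrite("pics/w2.png",s["image"][...,::-1])
P=wpts(s,c); hsv=cv2.cvtColor(s["image"],cv2.COLOR_RGB2HSV)
m=(((hsv[...,0]<12)|(hsv[...,0]>172))&(hsv[...,1]>90)&(P[...,2]>.02)&(P[...,2]<.034)&(np.hypot(P[...,0]-.607,P[...,1]+.211)<.06)).astype(np.uint8)
m=cv2.morphologyEx(m,cv2.MORPH_OPEN,np.ones((3,3)))
q=P[m>0]; print(len(q),np.median(q[:,2]),cv2.minAreaRect(q[:,:2].astype(np.float32)))
print(robot.get_obs()['width'],c[0],c[1].as_euler('xyz'))
r=cv2.minAreaRect(q[:,:2].astype(np.float32)); delta(c,pose([*r[0],.004],r[2] if r[1][0]<r[1][1] else r[2]-90))
```

```text
0 nan ((0.0, 0.0), (0.0, 0.0), 0.0)
0.06237936632276901 [ 0.60494328 -0.19945421  0.18296025] [3.13961630e+00 2.37499476e-03 2.30016176e+00]
rot [ 4.0e-03 -1.0e-03  2.3e+00] cm [ 55.23 -31.85  17.7 ]
  return _methods._mean(a, axis=axis, dtype=dtype,
  ret = ret.dtype.type(ret / rcount)
```

View pics/w2.png

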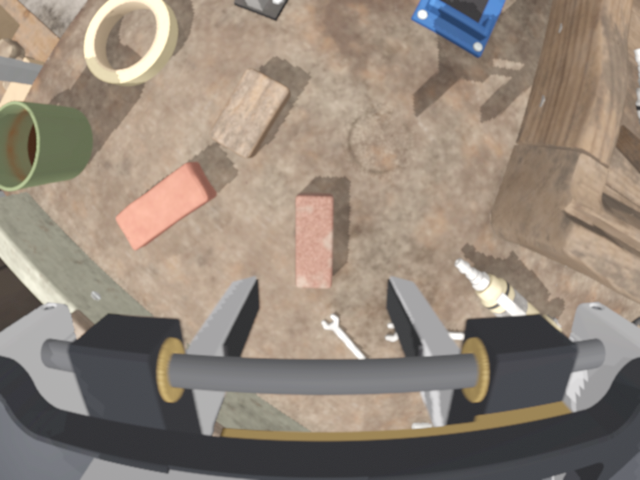

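The block is at (315,242), aligned with the fingers and with clear space on both sides. The bar at (165,205) and the brown block at (252,113) are well away. The mask needs a looser saturation limit.

Run:
```python
from h import *
c=cur(); s=robot.snapshot("wrist")
P=wpts(s,c); hsv=cv2.cvtColor(s["image"],cv2.COLOR_RGB2HSV); print(hsv[242,315],P[242,315])
box=np.zeros((480,640),np.uint8); box[170:300,285:345]=1
m=(box>0)&(P[...,2]>.018)&(P[...,2]<.036)
m=cv2.morphologyEx(m.astype(np.uint8),cv2.MORPH_OPEN,np.ones((3,3)))
q=P[m>0]; r=cv2.minAreaRect(q[:,:2].astype(np.float32)); print(len(q),np.median(q[:,2]),r)
delta(c,pose([*r[0],.004],r[2] if r[1][0]<r[1][1] else r[2]-90)); print(robot.get_obs()['width'])
```

```text
[  8  78 208] [ 0.6073047  -0.21242881  0.02639234]
3410 0.02657993350492635 ((0.6061493754386902, -0.2131219506263733), (0.034513264894485474, 0.08988502621650696), 41.745479583740234)
rot [0.002 0.004 0.001] cm [-1.01 -0.87 17.96]
0.06177919852439113
```

>>> {"op": "move_arm", "data": {
  "deltas": [0,0,0,-1,-0.8,4,-0.3,0,0,0,-1,-0.8,8,-0.3,0,0,0,-1,-0.8,12,-0.3,0,0,0,-1,-0.8,15,-0.3,0,0,0,-1,-0.8,15,-0.3,0,0,0,-1,-0.8,15,-0.3]
}}

```text
time: 3.45
tool_pos: [0.6057, -0.2135, 0.0324]
ee_rot: [3.141, 0.002, 2.299]
wrist_force: [0.1, -0.3, 0.3]
width: 0.0614
finger_force: 0.0
```

```bash
python3 -c "
from h import *
c=cur(); delta(c,pose([.6065,-.2125,.004],41.7))"
```

```text
rot [0.001 0.002 0.   ] cm [0.03 0.13 2.84]
```

>>> {"op": "move_arm", "data": {
  "deltas": [0,0,0,0,0.1,1.5,-0.3,0,0,0,0,0.1,2.8,-0.3,0,0,0,0,0.1,2.8,-0.3,0,0,0,0,0.1,2.8,1,0,0,0,0,0.1,2.8,1,0,0,0,0,0.1,2.8,1,0,0,0,0,0.1,2.8,1,0,0,0,0,0.1,2.8,1]
}}

```text
time: 4.25
tool_pos: [0.6061, -0.2136, 0.0032]
ee_rot: [3.141, 0.001, 2.298]
wrist_force: [0.3, 0.0, 1.6]
width: 0.0353
finger_force: 30.0
```

```bash
cat >> h.py <<'E'
H=np.array([.5447,.1030,.008]); HA=16.0; O=np.array([.0005,0,-.0103])
def hold(y,z,tilt,x=0,O=O):
    a=np.radians(HA); m=H+[x*np.cos(a)-y*np.sin(a),x*np.sin(a)+y*np.cos(a),z]
    p=pose(m,HA,tilt); return p[0]-p[1].apply(O),p[1]
E
python3 -c "
from h import *
c=cur(); delta(c,hold(-.067,.19,0)); delta(c,hold(-.067,.19,18)); print(hold(-.067,.19,18)[0])"
```

```text
rot [0.001 0.001 0.448] cm [ 21.64  13.55 -18.46]
rot [ 0.071 -0.308  0.444] cm [ 21.35  13.41 -18.53]
[0.5641761  0.03507878 0.18835863]
```

>>> {"op": "move_arm", "data": {
  "deltas": [0,0,0,0,0,-3,1,0,0,0,0,0,-7,1,0,0,0,0,0,-12,1,0,0,0,0,0,-17,1,0,0,0,0,0,-20,1,0,0,0,0,0,-20,1]
}}

```text
time: 4.85
tool_pos: [0.6081, -0.2146, 0.21]
ee_rot: [3.136, 0.012, 2.298]
wrist_force: [1.2, 0.1, -0.5]
width: 0.0358
finger_force: 30.0
```

>>> {"op": "move_arm", "data": {
  "deltas": [0,0,0.07,3,2,0,1,0,0,0.14,6,4,0,1,0,0,0.22,9,6,0,1,0,0,0.3,12,8,0,1,0,0,0.37,16,10,0,1,0,0,0.448,19,12,0,1,0,0,0.448,21.5,13.5,0,1,0,0,0.448,21.5,13.5,0,1]
}}

```text
time: 5.65
tool_pos: [0.5619, 0.0404, 0.2004]
ee_rot: [-3.138, -0.003, 1.855]
wrist_force: [-0.1, -0.0, -1.1]
width: 0.035
finger_force: 30.0
```

```bash
python3 -c "
from h import *
c=cur(); print(c[0]); delta(c,hold(-.067,.12,18));print(robot.get_obs()['joint_positions'])"
```

```text
[0.56189429 0.04037465 0.20038589]
rot [-0.002 -0.317  0.005] cm [-0.59  0.1   8.2 ]
[-2.98149173e-02  1.20918531e-01  1.34397331e+00  1.45486056e-03
  1.68058992e+00 -3.13664103e-01]
```

>>> {"op": "move_arm", "data": {
  "deltas": [0,-0.08,0,-0.6,0.1,2,1,0,-0.16,0,-0.6,0.1,4,1,0,-0.24,0,-0.6,0.1,6,1,0,-0.317,0,-0.6,0.1,8,1,0,-0.317,0.005,-0.6,0.1,8,1,0,-0.317,0.005,-0.6,0.1,8,1,0,-0.317,0.005,-0.6,0.1,8,1]
}}

```text
time: 6.35
tool_pos: [0.5673, 0.0304, 0.1239]
ee_rot: [3.139, 0.317, 1.843]
wrist_force: [0.2, -0.4, -1.0]
width: 0.0354
finger_force: 30.0
```

Run:
```python
from h import *
c=cur(); delta(c,hold(-.067,.051,18));print(robot.get_obs()['joint_positions'].round(2))
s=robot.snapshot("side"); P=pts(s); im=s["image"]; cv2.imwrite("pics/s3.png",im[200:440,200:520,::-1].repeat(2,0).repeat(2,1))
```

```text
rot [ 0.001  0.003 -0.007] cm [ 2.82 -0.19  6.92]
[ 0.14  0.14  1.52 -0.32  1.45 -0.1 ]
```

View pics/s3.png

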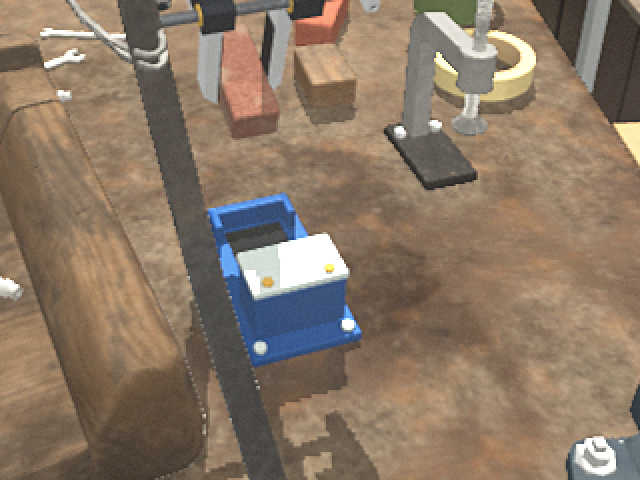

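The block hangs tipped, with its lip end low (crop (250,120)), level with the holder. I'll check its position in the tool frame before inserting.

Run:
```python
from h import *
c=cur()
for n in("side","scene","wrist"):
    s=robot.snapshot(n); P=wpts(s,c) if n=="wrist" else pts(s); hsv=cv2.cvtColor(s["image"],cv2.COLOR_RGB2HSV)
    q=c[1].inv().apply((P-c[0]).reshape(-1,3)).reshape(P.shape)
    m=((hsv[...,0]<14)|(hsv[...,0]>170))&(hsv[...,1]>60)&(abs(q[...,0])<.07)&(abs(q[...,1])<.03)&(q[...,2]>-.04)&(q[...,2]<.02)&(s["depth"]>0)
    q=q[m]
    if len(q)<20: print(n,len(q)); continue
    print(n,len(q),np.percentile(q,[1,50,99],axis=0).round(4).tolist())
```

```text
side 1194 [[-0.0387, -0.0152, -0.0253], [0.0195, 0.0013, -0.023], [0.0455, 0.019, -0.0005]]
scene 994 [[-0.0327, -0.0171, -0.025], [0.0215, 0.0006, -0.022], [0.0455, 0.0182, 0.0004]]
wrist 10893 [[-0.0246, -0.0172, -0.0248], [0.0157, -0.0007, -0.0233], [0.0445, 0.0168, -0.007]]
```

>>> {"op": "move_arm", "data": {
  "deltas": [0,0,0,0.7,0,1.7,1,0,0,0,1.4,-0.1,3.5,1,0,0,-0.005,2.1,-0.15,5.2,1,0,0,-0.007,2.8,-0.2,6.9,1,0,0,-0.007,2.8,-0.2,6.9,1,0,0,-0.007,2.8,-0.2,6.9,1,0,0,-0.007,2.8,-0.2,6.9,1]
}}

```text
time: 7.25
tool_pos: [0.5642, 0.0357, 0.0501]
ee_rot: [3.14, 0.317, 1.851]
wrist_force: [-0.4, 0.7, -1.1]
width: 0.0354
finger_force: 30.0
```

Run:
```python
from h import *
c=cur(); delta(c,hold(-.067,.0511,18)); delta(c,hold(0,.0295,18))
```

```text
rot [0.002 0.003 0.001] cm [-0.03 -0.02  0.08]
rot [0.002 0.003 0.001] cm [ 7.01 -0.02  0.04]
```

>>> {"op": "move_arm", "data": {
  "deltas": [0,0,0,1.2,0,0,1,0,0,0,2.4,0,0,1,0,0,0,3.6,0,0,1,0,0,0,4.6,0,0,1,0,0,0,5.6,0,0,1,0,0,0,6.4,0,0,1,0,0,0,6.9,0,0,1,0,0,0,6.9,0,0,1]
}}

```text
time: 8.05
tool_pos: [0.5445, 0.0994, 0.0265]
ee_rot: [-3.14, 0.317, 1.853]
wrist_force: [-0.4, 0.3, -0.6]
width: 0.0355
finger_force: 30.0
```

>>> {"op": "move_arm", "data": {
  "deltas": [0,0,0,0,0,0,1,0,0,0,0,0,0,1,0,0,0,0,0,0,1]
}}

```text
time: 8.35
tool_pos: [0.545, 0.0984, 0.027]
ee_rot: [-3.141, 0.317, 1.851]
wrist_force: [0.2, 0.2, -0.9]
width: 0.0356
finger_force: 30.0
```

Run:
```python
from h import *
c=cur()
for y,z,t in((0,.0295,18),(0,.024,12),(0,.0195,6),(0,.0145,0)): delta(c,hold(y,z,t))
q=c[1]
s=robot.snapshot("side"); im=s["image"]; cv2.imwrite("pics/s4.png",im[240:440,240:480,::-1].repeat(2,0).repeat(2,1))
```

```text
rot [-0.001  0.003  0.001] cm [ 0.05  0.09 -0.1 ]
rot [-0.001  0.108  0.001] cm [0.33 0.09 0.42]
rot [-0.001  0.212  0.001] cm [0.58 0.1  0.83]
rot [-0.001  0.317  0.001] cm [0.84 0.1  1.29]
```

View pics/s4.png

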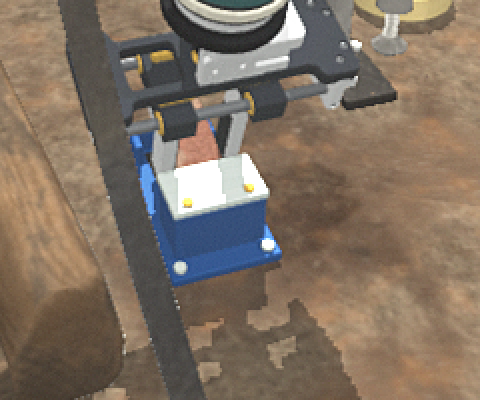

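The low end is under the lip at crop (205,170), with no contact force. Levelling now.

>>> {"op": "move_arm", "data": {
  "deltas": [0,0.05,0,0.15,0.1,0.2,1,0,0.1,0,0.33,0.1,0.42,1,0,0.15,0,0.45,0.1,0.62,1,0,0.21,0,0.58,0.1,0.83,1,0,0.26,0,0.7,0.1,1.06,1,0,0.317,0,0.84,0.1,1.3,1,0,0.317,0,0.84,0.1,1.3,1,0,0.317,0,0.84,0.1,1.3,1]
}}

```text
time: 9.2
tool_pos: [0.5447, 0.1023, 0.0119]
ee_rot: [-3.14, 0.001, 1.85]
wrist_force: [0.1, 0.1, -0.2]
width: 0.0356
finger_force: 30.0
```

```bash
python3 -c "
from h import *
c=cur(); delta(c,hold(0,.0135,0)); print(robot.get_obs()['wrist_force'])"
```

```text
rot [-0.002  0.001  0.   ] cm [0.02 0.02 0.07]
[ 0.10884901  0.14403079 -0.21836291]
```

Level and free of contact. I'll lower the last fraction of a millimetre, open partway (sides clear to the trough), and retreat upward.

>>> {"op": "move_arm", "data": {
  "deltas": [0,0,0,0,0,0.08,1,0,0,0,0,0,0.08,1,0,0,0,0,0,0.08,-0.2,0,0,0,0,0,0.08,-0.2,0,0,0,0,0,0.08,-0.2,0,0,0,0,0,0.08,-0.2,0,0,0,0,0,0.08,-0.2]
}}

```text
time: 9.9
tool_pos: [0.5447, 0.1029, 0.0111]
ee_rot: [-3.14, -0.0, 1.852]
wrist_force: [0.2, 0.3, 0.1]
width: 0.0561
finger_force: 0.0
```

>>> {"op": "move_arm", "data": {
  "deltas": [0,0,0,0,0,-1,-0.2,0,0,0,0,0,-3,-0.2,0,0,0,0,0,-6,-0.2,0,0,0,-2,0,-10,-0.2,0,0,0,-5,0,-14,-0.2,0,0,0,-8,-2,-18,-0.2,0,0,0,-8,-2,-18,-0.2,0,0,0,-8,-2,-18,-0.2]
}}

```text
time: 10.7
tool_pos: [0.5486, 0.0198, 0.1934]
ee_rot: [3.139, 0.001, 1.85]
wrist_force: [0.5, -0.3, -1.9]
width: 0.0565
finger_force: 0.0
```

Run:
```python
from h import *
c=cur(); s=robot.snapshot("wrist"); P=wpts(s,c); hsv=cv2.cvtColor(s["image"],cv2.COLOR_RGB2HSV)
cv2.imwrite("pics/w5.png",s["image"][...,::-1])
a=np.radians(HA);d=P-H; ly=-d[...,0]*np.sin(a)+d[...,1]*np.cos(a); lx=d[...,0]*np.cos(a)+d[...,1]*np.sin(a)
m=((hsv[...,0]<14)|(hsv[...,0]>170))&(hsv[...,1]>60)&(abs(lx)<.026)&(abs(ly)<.055)&(d[...,2]<.05)
print(m.sum(),[np.percentile(v[m],[1,50,99]).round(4) for v in(lx,ly,d[...,2])],cv2.minAreaRect(P[m][:,:2].astype(np.float32)),robot.get_obs()['time'])
```

```text
2706 [array([-0.0184, -0.0011,  0.0197]), array([-0.0477, -0.0115,  0.0207]), array([0.0001, 0.0267, 0.0286])] ((0.5488817691802979, 0.09098228067159653), (0.0393778532743454, 0.07080788910388947), 15.16818618774414) 10.75
```

View pics/w5.png

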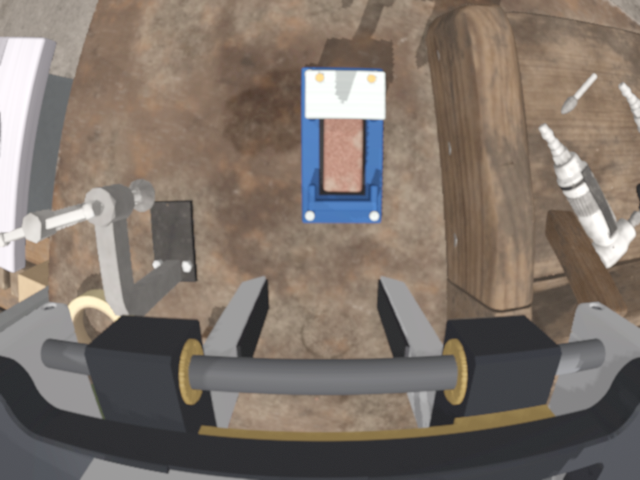

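The block lies flat at (343,155), top 26.7 mm above the bed, with one end under the lip and the other behind the stop. The gripper is clear of it. Handing in.

```bash
python3 -c "
from bench import robot
print(robot.close_job())"
```

```text
the job is handed in; nothing more can be done
None
```

The red rubbing block lies flat and released in the blue holder, one end under the lip and the other behind the stop; I kept clear of the bar and the brown block, and handed in at about 11 s with no verdict shown.

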